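# Assemble a guide roller on its axle in the bench vise

## Task

Take the three sleeves from the wooden tray and thread them onto the horizontal axle held in the vise: first the brass bush, then the green roller, then the black end cap with the yellow band. Each has to ride over the red spring latch on top of the axle; finally press the cap firmly but not roughly, keeping up a steady push of about 15 N for half a second, so that all three sit tight together against the brass shoulder and the latch springs up behind the cap, then let go. Leave the can, the white tin and the wrench where they are.

Things in the scene. Friction and masses are not known exactly. Their poses are not given: they have to be found in the camera images.
- axle_root (a point): Centre of the outer face of the brass shoulder (32 mm wide, 45 mm long) on the axle, 90 mm above the bench. +x runs along the level axle to its free end, +z is up. The steel axle is 16 mm thick to x = 110 mm, then a 6 mm cone narrows to 11 mm. Stacked home against this face: bush 0 to 26 mm, roller 26 to 60 mm, cap 60 to 86 mm.
- axle_tip (a point): Centre of the axle's free end, the end of the nose, 116 mm from axle_root; same axes.
- vise: Fixed, rigid bench vise that holds the axle. Origin on the bench 90 mm below axle_root, same axes. Its jaws are 105 mm high, from x = -50 to -150 mm and 70 mm to each side in y; its base is 22 mm high, from x = -35 to -165 mm, and 150 mm to each side; the screw's end reaches 175 mm out on the -y side.
- latch (a joint): Red spring latch in the axle's top, 6 mm wide: 0 = up (3.7 mm proud of the axle), 0.0037 m = pressed flush. Upright face 88 mm from axle_root, from there a 20 degree ramp falls outwards for 13 mm. A sleeve pushed on from the free end rides up the ramp and presses it down (2 to 8 N push, more if the sleeve is cocked). It springs up behind the cap when that is home, with 2 mm of play.
- bush: Plain brass sleeve, 40 mm outside diameter, 26 mm long, 18 mm bore right through (1 mm clearance all round on the axle), 130 g nominal (varies by up to a third). Origin at its centre, x axis along its bore; both ends alike. It stands in a bay of the tray with its bore level and along the tray.
- roller: Green plastic roller with two grey bands, 44 mm outside diameter, 34 mm long, 18 mm bore right through, 100 g nominal (varies by up to a third). Origin at its centre, x axis along its bore; both ends alike. Stands in another bay.
- cap: Black end cap (a locking collar) with a yellow band, 50 mm outside diameter, 26 mm long, 18 mm bore right through, 110 g nominal (varies by up to a third). Origin at its centre, x axis along its bore; both ends alike. Stands in another bay.
- tray: Fixed wooden tray, a shallow trough 200 mm long (x), 46 mm wide (y); floor 12 mm above the bench. Origin at the centre of its underside. The three bays lie at x = -62, 0 and +62 mm, in any order; edge rails rise 4 mm and the cross ribs at x = -97, -31, 31 and 97 mm rise 8 mm above the floor.
- can: Open steel can, 76 mm wide, 60 mm high, origin under its centre. Bystander.
- tin: White and blue rectangular tin with a yellow pump, 110 x 65 mm, 210 mm high, origin under its centre. Bystander.
- wrench: Steel wrench 170 mm long lying on the bench, origin at its underside near the middle. Bystander.
Mind the look-alikes: they are no part of the job. Leave any pink or purple look-alike of the cap alone.

How it is judged:
On the way, in this order (a step that is already met when the one before it is completed fails the run):
1. the bush is threaded on the axle, inside the latch (y of bush in the frame of axle_root between -0.003 and 0.003 m and z of bush in the frame of axle_root between -0.003 and 0.003 m and x of bush in the frame of axle_root between 0 and 0.08 m), for 0.1 s.
2. the roller is threaded on the axle, outside the bush and inside the latch (y of roller in the frame of axle_root between -0.003 and 0.003 m and z of roller in the frame of axle_root between -0.003 and 0.003 m and y of bush in the frame of axle_root between -0.003 and 0.003 m and z of bush in the frame of axle_root between -0.003 and 0.003 m and x of roller in the frame of axle_root between 0.03 and 0.075 m and x of bush in the frame of axle_root below 0.05 m), for 0.1 s.
3. the cap is pressed with at least 10 N against the roller with the whole stack home (x of bush in the frame of axle_root between 0.0105 and 0.0155 m and y of bush in the frame of axle_root between -0.003 and 0.003 m and z of bush in the frame of axle_root between -0.003 and 0.003 m and x of roller in the frame of axle_root between 0.0405 and 0.0455 m and y of roller in the frame of axle_root between -0.003 and 0.003 m and z of roller in the frame of axle_root between -0.003 and 0.003 m and x of cap in the frame of axle_root between 0.0705 and 0.0755 m and y of cap in the frame of axle_root between -0.003 and 0.003 m and z of cap in the frame of axle_root between -0.003 and 0.003 m and contact force between cap and roller above 10 N), for 0.25 s.
At the end, for the whole second after the job is handed in: Bush, roller and cap are on the axle in that order, with their centres 13, 43 and 73 mm from the shoulder's face (within 2.5 mm for the bush and 3 mm for the others) and within 3 mm of the axle's line, at rest and let go, with the latch up (within 1.2 mm of fully up) behind the cap (x of bush in the frame of axle_root between 0.0105 and 0.0155 m and y of bush in the frame of axle_root between -0.003 and 0.003 m and z of bush in the frame of axle_root between -0.003 and 0.003 m and x of roller in the frame of axle_root between 0.04 and 0.046 m and y of roller in the frame of axle_root between -0.003 and 0.003 m and z of roller in the frame of axle_root between -0.003 and 0.003 m and x of cap in the frame of axle_root between 0.07 and 0.076 m and y of cap in the frame of axle_root between -0.003 and 0.003 m and z of cap in the frame of axle_root between -0.003 and 0.003 m and value of joint latch below 0.0012 m and linear speed of each of bush, roller, cap below 0.02 m/s); the robot touches nothing.
It fails at once if contact loads on the vise, axle and latch (all added up) over 55 N (contact force between vise and anything else above 55 N).
It fails at once if a load of more than 35 N between the cap and the roller (contact force between cap and roller above 35 N).
It fails at once if the steel can shifted more than 15 mm (distance of can from where it was at the start of the episode above 0.015 m).
It fails at once if the white tin shifted more than 15 mm (distance of tin from where it was at the start of the episode above 0.015 m).
It fails at once if the wrench shifted more than 15 mm (distance of wrench from where it was at the start of the episode above 0.015 m).
It also fails if it takes over 72 s, if anything falls off the work surface, if the arm or the gripper's body presses on something with over 40 N, if the wrist force passes 120 N, or if a joint passes its speed limit or range.

## Robot

A 6-joint arm with a two-finger parallel gripper is mounted at the origin on the work surface. World frame = base frame: x ahead of the robot, y to its left, z up, the work surface at z = 0. Lengths are in m, angles in rad, forces in N, time in s.
With the tool pointing down it reaches from about 0.25 to 0.725 m from the base axis. Payload 4 kg.
Tool frame: the origin (TCP) lies midway between the tips of the shut fingers; the grasp point (between the pads) lies bot.tcp_to_grasp behind it (bot.tcp_to_grasp is the distance from the TCP to the grasp point, in m); z points along the fingers, y is the line along which they close (so a half turn about z gives the same grasp; the last joint's range is limited). The gripper opens to 85 mm and grips with 20 to 120 N. Pads are 22 mm wide; open, the fingers measure 114 mm over their backs; the gripper's body (76 mm by 85 mm) begins 54 mm behind the grasp point. The pads swing forward as they close: fully open they stand 13 mm farther back than shut.
Start: joints at [-1.302, 0.241, 0.005, 1.335, 0, 1.571], TCP at [0.133, -0.482, 0.231] pointing down, gripper open.
Joint ranges: [-2.72, 2.72], [-1.05, 1.87], [-1.09, 1.28], [-1.99, 2.15], [-1.42, 1.44], [-3.14, 3.14]. Speed limits (rad/s): [2.79, 2.79, 3.14, 3.14, 3.14, 3.14].

## Interface

Orientations are given as a unit quaternion [x, y, z, w].
In Python, from workcell import readout, camera, bot gives the robot as it stands. The module is installed in compiled form; this text tells all that it offers.
- The arm moves only by the tool jog_arm, never from a script. Its argument "motion" is a list of rows, each an object of numbers: "x", "y", "z": the shift along the tool's x, y, z in mm; "spin": the turn about the tool's z in degrees; "fingers": the closure, from -1 (fully open) to 1 (shut). A call has 1 to 8 rows; each row is the pose to reach, as a shift and turn from the pose commanded when the call began, along the tool's axes at that moment; what a row does not reach only later rows make up. A row lasts 1/8 s, in which the tool goes at most 62.5 mm and 10.7 degrees, less where a joint would pass 70% of its speed; a pose out of reach is approached as far as the arm can. A call with a gripper value outside its range is refused whole. The fingers move at their own pace and stop on an object; the grip force is fixed at half the most. Time passes only in rows, so rows that repeat a pose let the fingers close. It gives the time, the measured TCP pose, the force, the opening and the grip force at its end, in the units of the state.
- readout.get_obs(): the state, without advancing time (a new reading comes with each control period).
- camera(name): name is "scene" or "top" or "wrist"; returns a dict with "pixels" (384x512x3 uint8, red, green, blue), "K" (3x3 intrinsics, pixels), "rvec" (rotation vector, rad) and "tvec" (3), from world to camera coordinates, as OpenCV has them. Camera axes: x right, y down, z forward; pixel columns grow to the right and rows downward; lengths in m; the calibration is good to about 2 mm. The wrist camera is an equidistant fisheye: a pixel r from the principal point sees the ray r / f radians off the axis. A picture is of the moment at which its call begins. There is no depth.
- bot.job_done(): hands the job in; it is judged then, once.
The state is a dict: "clock": time; "joint_pos": joint angles; "joint_vel": joint speeds; "tau": joint torques, N m; "eef_pos": TCP position; "tool_rot": TCP orientation; "ft_force": force on the tool from outside, world axes, zero at the start; "ft_torque": the same for the moment, N m; "grip_width": finger opening in m; "grasp_force": force on a finger pad.
Only numpy, scipy, OpenCV 4.12 (cv2) and the standard library are available. Lean on these libraries where they do the work, as an engineer would, in place of code of your own. Each camera call takes 0.05 s, during which the arm holds its last target. There are 200 camera calls.

## Working session

There is one attempt and no reset: what is moved stays moved. The work goes in short steps, Python scripts to look and compute and a tool call to move; the robot and the scene stay as the last step left them, time stands still between calls to the robot, and variables do not carry over. Pictures are saved under pics/ and viewed, at most 10 in all, crops included, and the job is handed in when it is done.

Besides the shell and the picture viewer there is one more tool, called after ">>>" as name([rows], argument=value, ...), one row to a line, values as JSON. jog_arm: Moves the arm, as the interface text tells. Its arguments: {"type":"object","properties":{"motion":{"type":"array"}},"required":["motion"]}

```bash
ls; mkdir -p pics
python3 - <<'E'
from workcell import readout,camera,bot
import cv2,numpy as np
o=readout.get_obs();print({k:np.round(v,3) for k,v in o.items()},bot.tcp_to_grasp)
ims=[]
for n in("scene","top"):
    c=camera(n);np.savez(f"{n}.npz",**c);print(n,c["K"].round(1).tolist(),c["rvec"],c["tvec"])
    cv2.imwrite(f"pics/{n}.png",c["pixels"][:,:,::-1])
E
```

```text
pics
{'clock': np.float64(0.0), 'joint_pos': array([-1.302,  0.241,  0.004,  1.335,  0.   ,  1.571]), 'joint_vel': array([-0.001, -0.   ,  0.002, -0.001,  0.001,  0.   ]), 'tau': array([-2.0000e-03, -3.7232e+01,  2.5241e+01,  1.7000e-02, -0.0000e+00,
        0.0000e+00]), 'eef_pos': array([ 0.133, -0.481,  0.23 ]), 'tool_rot': array([ 0.991,  0.134, -0.   , -0.001]), 'ft_force': array([-0.614, -0.987,  0.178]), 'ft_torque': array([-0.04 , -0.038,  0.038]), 'grasp_force': np.float64(0.0), 'grip_width': np.float64(0.086)} 0.0187
scene [[445.3, 0.0, 251.9], [0.0, 445.3, 190.3], [0.0, 0.0, 1.0]] [ 2.11519082  1.13647145 -0.46161134] [-0.30539777 -0.3222246   1.59647112]
top [[369.3, 0.0, 255.0], [0.0, 369.3, 190.5], [0.0, 0.0, 1.0]] [ 2.12402521 -2.16262796  0.10952584] [-0.03783069  0.60879413  1.00953175]
```

View pics/scene.png

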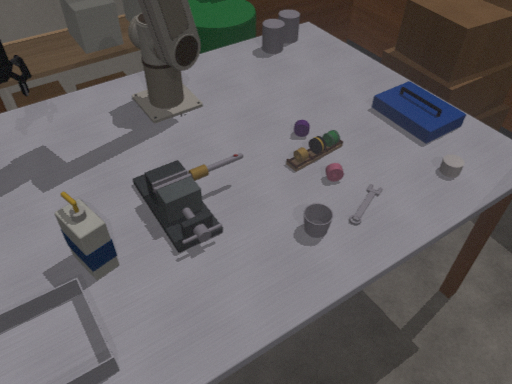

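View pics/top.png

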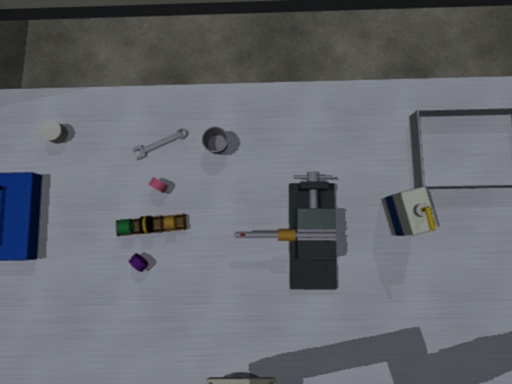

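The scene picture shows the tray at about (316,151) with the bush (301,155), cap (317,145) and roller (332,138). The vise is at (178,195), with the axle shoulder at (199,172) and the tip at (240,157). In the top picture the tray is at (150,224), with the roller (124,226), cap (150,224) and bush (170,223). The axle runs from (278,235) to (236,235).
Candidates for the cap: the banded black sleeve in the tray at top (150,224), the pink look-alike (158,185) and the purple look-alike (138,262). I choose the one in the tray and will check it in a crop.

```bash
cat > h.py <<'E'
import numpy as np,cv2
def ray(c,uv):
    R=cv2.Rodrigues(c["rvec"])[0];o=-R.T@c["tvec"]
    d=R.T@np.linalg.inv(c["K"])@np.array([*uv,1.]);return o,d
def onplane(c,uv,z):
    o,d=ray(c,uv);return o+d*(z-o[2])/d[2]
def proj(c,p): return cv2.projectPoints(np.array([p],float),c["rvec"],c["tvec"],c["K"],None)[0][0,0]
def load(n): return dict(np.load(n+".npz"))
E
python3 - <<'E'
from h import *
t=load("top");s=load("scene")
for n,uv,z in[("roller",(124,226),.034),("cap",(150,224),.037),("bush",(170,223),.032),("tip",(236,235),.09),("root",(278,235),.09),("tin",(411,211),.2),("can",(215,140),.06)]:
    p=onplane(t,uv,z);print(n,p.round(4),"scene",proj(s,p).round(1))
a=cv2.resize(t["pixels"][205:245,108:194],None,fx=9,fy=9,interpolation=cv2.INTER_CUBIC)[:, :774]
b=cv2.resize(t["pixels"][220:250,228:314],None,fx=9,fy=9,interpolation=cv2.INTER_CUBIC)
im=np.vstack([a,b[:230]]);print(im.shape);cv2.imwrite("pics/crop.png",im[:600,:,::-1])
E
```

```text
roller [0.5144 0.3254 0.034 ] scene [331.8 136.8]
cap [0.5186 0.2501 0.037 ] scene [314.2 145. ]
bush [0.5207 0.1945 0.032 ] scene [300.1 153. ]
tip [0.4832 0.0025 0.09  ] scene [239.8 153.9]
root [ 0.4814 -0.109   0.09  ] scene [204.8 168.1]
tin [ 0.5315 -0.4189  0.2   ] scene [ 89.2 195.1]
can [0.7519 0.0619 0.06  ] scene [316.2 211.7]
(590, 774, 3)
```

View pics/crop.png

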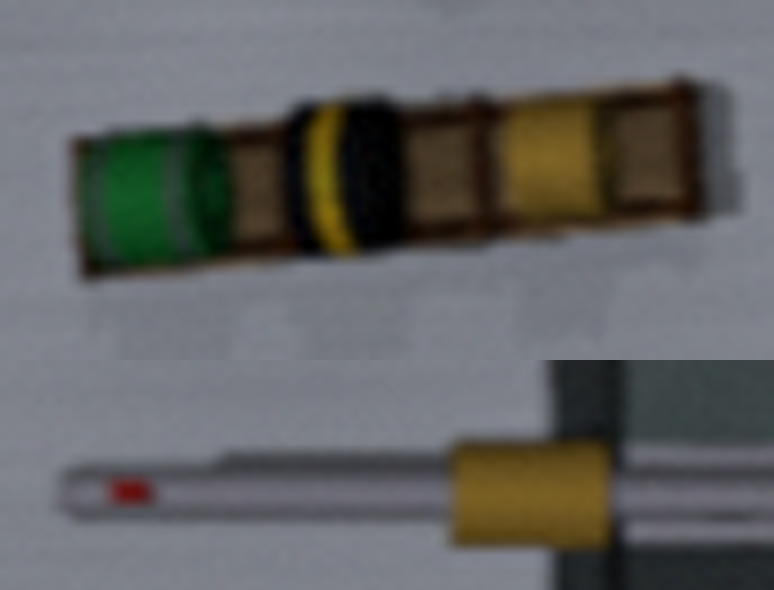

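The crop shows the roller at (155,195), the cap with its yellow band at (345,175) and the bush at (555,157) in the tray. It also shows the red latch (130,492), the tip (62,494) and the shoulder face (452,493). The choice is confirmed.

```bash
cat >> h.py <<'E'
from scipy.spatial.transform import Rotation as Ro
def goto(p,th_deg,o):
    "tool-frame shift (mm) and spin from measured pose to TCP p, tool x heading th"
    R=Ro.from_quat(o["tool_rot"]).as_matrix();d=R.T@(np.array(p)-o["eef_pos"])*1000
    th=np.degrees(np.arctan2(R[1,0],R[0,0]));return d.round(1),round(th-th_deg,2)
E
python3 - <<'E'
from h import *
from workcell import readout
t=load("top")
P=lambda x,y,u0,v0,z:onplane(t,(u0+(x+.5)/9-.5,v0+(y+.5)/9-.5),z)
C=[P(x,y,108,205,.016) for x,y in((75,143),(80,275),(695,215),(690,85))]
for c in C:print(c.round(4))
print("len",np.linalg.norm(C[0]-C[3]),np.linalg.norm(C[0]-C[1]),"centre",np.mean(C,0))
d=(C[0]+C[1]-C[2]-C[3]);th=np.degrees(np.arctan2(d[1],d[0]));print("tray heading",th)
tip=P(62,134,228,220,.09);root=P(452,133,228,220,.098);print(tip,root)
d=tip-root;print("axle",np.degrees(np.arctan2(d[1],d[0])))
o=readout.get_obs();print(goto([.52,.22,.23],th,o))
E
```

```text
[0.5315 0.3564 0.016 ]
[0.4893 0.3535 0.016 ]
[0.505  0.1556 0.016 ]
[0.5466 0.1576 0.016 ]
len 0.19946682302014923 0.04234968815465989 centre [0.51808814 0.25577083 0.016     ]
tray heading 94.447161253038
[0.48474235 0.00665731 0.09      ] [ 0.483059   -0.10815649  0.098     ]
axle 89.1600144798402
(array([ 559.8, -573.4,    1.6]), np.float64(-79.05))
```

>>> jog_arm([
  {"x":560,"y":-573,"z":0,"spin":-79,"fingers":-1},
  {"x":560,"y":-573,"z":0,"spin":-79,"fingers":-1},
  {"x":560,"y":-573,"z":0,"spin":-79,"fingers":-1},
  {"x":560,"y":-573,"z":0,"spin":-79,"fingers":-1},
  {"x":560,"y":-573,"z":0,"spin":-79,"fingers":-1},
  {"x":560,"y":-573,"z":0,"spin":-79,"fingers":-1},
  {"x":560,"y":-573,"z":0,"spin":-79,"fingers":-1},
  {"x":560,"y":-573,"z":0,"spin":-79,"fingers":-1},
])

```text
clock: 1.1
eef_pos: [0.3752, -0.0425, 0.2313]
tool_rot: [0.678, 0.735, 0.0, 0.0]
ft_force: [1.5, -1.6, -0.3]
grip_width: 0.0855
grasp_force: 0.0
```

Run:
```python
from h import *
from workcell import readout
o=readout.get_obs();print(o["eef_pos"],goto([.52,.22,.20],94.4,o))
```

```text
[ 0.37522718 -0.04253735  0.23129449] (array([250.2, 165.2,  31.3]), np.float64(0.17))
```

>>> jog_arm([
  {"x":250,"y":165,"z":31,"spin":0,"fingers":-1},
  {"x":250,"y":165,"z":31,"spin":0,"fingers":-1},
  {"x":250,"y":165,"z":31,"spin":0,"fingers":-1},
  {"x":250,"y":165,"z":31,"spin":0,"fingers":-1},
  {"x":250,"y":165,"z":31,"spin":0,"fingers":-1},
  {"x":250,"y":165,"z":31,"spin":0,"fingers":-1},
  {"x":250,"y":165,"z":31,"spin":0,"fingers":-1},
])

```text
clock: 1.98
eef_pos: [0.5193, 0.2171, 0.1995]
tool_rot: [0.679, 0.734, -0.001, -0.0]
ft_force: [1.7, 0.3, 0.5]
grip_width: 0.0854
grasp_force: 0.0
```

Run:
```python
from h import *
from workcell import readout,camera
o=readout.get_obs();print(o["eef_pos"],o["tool_rot"])
c=camera("wrist");np.savez("w1.npz",**c);print(c["K"],c["rvec"],c["tvec"])
cv2.imwrite("pics/w1.png",cv2.resize(c["pixels"][:,:,::-1],(768,576)))
```

```text
[0.51931671 0.21706289 0.19945762] [ 6.79288954e-01  7.33869923e-01 -1.14700314e-03 -3.69244919e-04]
[[297.31863964   0.         259.61000848]
 [  0.         297.31863964 193.22469763]
 [  0.           0.           1.        ]] [-2.86832162 -0.11150643 -0.01232364] [-0.53316206  0.14363709  0.396232  ]
```

View pics/w1.png

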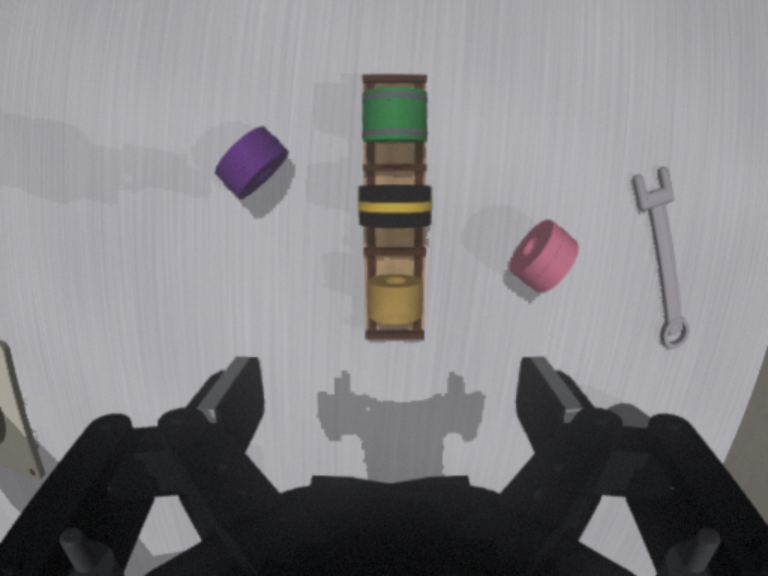

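The wrist picture (768 wide, 1.5x scale) shows the roller at (394,113), the cap (395,206) and the bush (395,300). The tray's end ribs are at y=78 and y=335, the purple look-alike is at (251,162) and the pink one at (545,256).

```bash
cat >> h.py <<'E'
def fray(c,uv):
    K=c["K"];x=(uv[0]-K[0,2])/K[0,0];y=(uv[1]-K[1,2])/K[1,1];r=np.hypot(x,y)+1e-12
    R=cv2.Rodrigues(c["rvec"])[0];d=np.array([x/r*np.sin(r),y/r*np.sin(r),np.cos(r)]);return -R.T@c["tvec"],R.T@d
def fplane(c,uv,z):
    o,d=fray(c,uv);return o+d*(z-o[2])/d[2]
def fproj(c,p):
    R=cv2.Rodrigues(c["rvec"])[0];q=R@np.array(p)+c["tvec"];n=np.hypot(q[0],q[1]);r=np.arctan2(n,q[2])
    return np.array([c["K"][0,2]+c["K"][0,0]*r*q[0]/n,c["K"][1,2]+c["K"][1,1]*r*q[1]/n])
E
python3 - <<'E'
from h import *
c=load("w1");print("cam",fray(c,(0,0))[0])
for x,y in((363,76),(427,76),(366,339),(424,339)):print(fplane(c,((x+.5)/1.5-.5,(y+.5)/1.5-.5),.020).round(4))
hsv=cv2.cvtColor(c["pixels"],cv2.COLOR_RGB2HSV)
roi=np.zeros(hsv.shape[:2],np.uint8);roi[45:230,238:290]=255
M={"roller":(cv2.inRange(hsv,(50,80,30),(80,255,255)),.034,.022),"capblack":(cv2.inRange(hsv,(0,0,0),(180,255,50)),.037,.025),"capyel":(cv2.inRange(hsv,(18,140,120),(32,255,255)),.037,.025),"bush":(cv2.inRange(hsv,(14,110,60),(26,255,255)),.032,.02)}
for n,(m,h,r) in M.items():
    m=m&roi;k,l,st,ce=cv2.connectedComponentsWithStats(m)
    i=1+np.argmax(st[1:,4]);x,y,w,hh,a=st[i]
    L=fplane(c,(x-.5,y+hh/2-.5),h);Rr=fplane(c,(x+w-.5,y+hh/2-.5),h)
    print(n,st[i],ce[i].round(1),"L/R",L.round(4),Rr.round(4),"mid",((L+Rr)/2).round(4),"far/near top",fplane(c,(x+w/2-.5,y-.5),h+r).round(4),fplane(c,(x+w/2-.5,y+hh-.5),h+r).round(4))
E
```

```text
cam [0.51332206 0.285102   0.34221412]
[0.4885 0.3519 0.02  ]
[0.5339 0.3555 0.02  ]
[0.5043 0.1549 0.02  ]
[0.5493 0.1584 0.02  ]
roller [243  65  41  21 809] [262.8  75.1] L/R [0.4923 0.3229 0.034 ] [0.5339 0.3263 0.034 ] mid [0.5131 0.3246 0.034 ] far/near top [0.5123 0.3319 0.056 ] [0.5139 0.3114 0.056 ]
capblack [240 124  47  10 430] [262.8 128.5] L/R [0.4935 0.2673 0.037 ] [0.5414 0.2711 0.037 ] mid [0.5174 0.2692 0.037 ] far/near top [0.5167 0.2751 0.062 ] [0.5175 0.2656 0.062 ]
capyel [240 135  46   7 280] [262.7 137.7] L/R [0.4942 0.2575 0.037 ] [0.5412 0.2612 0.037 ] mid [0.5177 0.2593 0.037 ] far/near top [0.5171 0.2646 0.062 ] [0.5176 0.258  0.062 ]
bush [246 183  35  33 907] [263.2 200.3] L/R [0.5046 0.1913 0.032 ] [0.5426 0.1943 0.032 ] mid [0.5236 0.1928 0.032 ] far/near top [0.5215 0.216  0.052 ] [0.5244 0.181  0.052 ]
```

Run:
```python
from h import *
from workcell import readout
o=readout.get_obs();print(o["eef_pos"],goto([.5237,.1937,.018],94.5,o))
```

```text
[0.51938639 0.21657136 0.20002084] (array([-23. ,   2.8, 182. ]), np.float64(-0.13))
```

>>> jog_arm([
  {"x":-23,"y":2.8,"z":50,"spin":0,"fingers":-1},
  {"x":-23,"y":2.8,"z":105,"spin":0,"fingers":-1},
  {"x":-23,"y":2.8,"z":145,"spin":0,"fingers":-1},
  {"x":-23,"y":2.8,"z":170,"spin":0,"fingers":-1},
  {"x":-23,"y":2.8,"z":170,"spin":0,"fingers":-1},
  {"x":-23,"y":2.8,"z":170,"spin":0,"fingers":-1},
])

```text
clock: 2.78
eef_pos: [0.5255, 0.1943, 0.032]
tool_rot: [0.68, 0.733, 0.001, 0.001]
ft_force: [-0.3, -0.1, 1.0]
grip_width: 0.0853
grasp_force: 0.0
```

Run:
```python
from h import *
from workcell import readout
o=readout.get_obs();print(o["eef_pos"],goto([.5237,.1937,.018],94.5,o))
```

```text
[0.52552355 0.19427571 0.03199355] (array([-0.4, -1.9, 14. ]), np.float64(-0.17))
```

>>> jog_arm([
  {"x":0,"y":-1.5,"z":13,"spin":0,"fingers":-1},
  {"x":0,"y":-1.5,"z":13,"spin":0,"fingers":-1},
  {"x":0,"y":-1.5,"z":13,"spin":0,"fingers":1},
  {"x":0,"y":-1.5,"z":13,"spin":0,"fingers":1},
  {"x":0,"y":-1.5,"z":13,"spin":0,"fingers":1},
  {"x":0,"y":-1.5,"z":13,"spin":0,"fingers":1},
  {"x":0,"y":-1.5,"z":13,"spin":0,"fingers":1},
  {"x":0,"y":-1.5,"z":13,"spin":0,"fingers":1},
])

```text
clock: 3.78
eef_pos: [0.5237, 0.1949, 0.0178]
tool_rot: [0.679, 0.734, 0.001, 0.0]
ft_force: [0.1, 0.4, 4.5]
grip_width: 0.0391
grasp_force: 60.8
```

>>> jog_arm([
  {"x":0,"y":0,"z":-40,"spin":0,"fingers":1},
  {"x":-10,"y":-4,"z":-70,"spin":0,"fingers":1},
  {"x":-60,"y":-20,"z":-70,"spin":5.3,"fingers":1},
  {"x":-110,"y":-40,"z":-65,"spin":5.3,"fingers":1},
  {"x":-136,"y":-50,"z":-58,"spin":5.3,"fingers":1},
  {"x":-136,"y":-50,"z":-58,"spin":5.3,"fingers":1},
  {"x":-136,"y":-50,"z":-58,"spin":5.3,"fingers":1},
])

```text
clock: 4.65
eef_pos: [0.4838, 0.0555, 0.0751]
tool_rot: [0.713, 0.702, 0.0, -0.0]
ft_force: [-0.0, -0.1, -1.6]
grip_width: 0.0384
grasp_force: 60.8
```

Run:
```python
from h import *
from workcell import readout,camera
o=readout.get_obs();print(o["eef_pos"],o["tool_rot"],o["grip_width"])
c=camera("wrist");np.savez("w2.npz",**c)
print("cam",fray(c,(0,0))[0],"tcp px",fproj(c,o["eef_pos"]),"tip px",fproj(c,[.4847,.0067,.09]))
cv2.imwrite("pics/w2.png",cv2.resize(c["pixels"][:,:,::-1],(768,576)))
```

```text
[0.48380398 0.05546701 0.07509537] [ 7.12652878e-01  7.01516800e-01  9.69147357e-06 -2.35468747e-04] 0.038434464745670735
cam [0.48383738 0.12346802 0.21792902] tcp px [261.57774665 245.10282556] tip px [264.40589439 332.9236488 ]
```

View pics/w2.png

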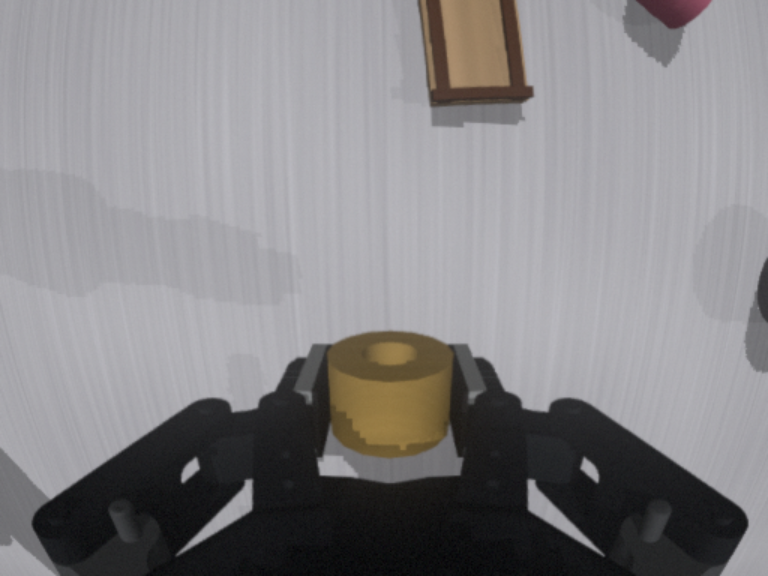

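The wrist view shows the bush held squarely at (390,390), with its bore level at (390,352). The axle is hidden behind the hand, so I will refine its line from the saved top and scene pictures.

Run:
```python
from h import *
t=load("top");g=t["pixels"].astype(float)
gray=g.mean(2)
for a,b in((238,248),(250,260),(262,272)):
    p=gray[222:248,a:b].mean(1);print(a,b,p.round(0)[5:22].astype(int).tolist())
hsv=cv2.cvtColor(t["pixels"],cv2.COLOR_RGB2HSV)
for n,lo,hi,z in(("latch",(0,120,60),(8,255,255),.0985),("brass",(12,110,60),(26,255,255),.09)):
    m=cv2.inRange(hsv,lo,hi);m[:,:230]=0;m[:,310:]=0;m[:220]=0;m[250:]=0
    M=cv2.moments(m,True);uv=(M['m10']/M['m00'],M['m01']/M['m00']);print(n,uv,cv2.boundingRect(m),onplane(t,uv,z))
print("cam",ray(t,(0,0))[0], [onplane(t,(u,234.9),.09).round(4) for u in (235,255,278)],onplane(t,(255,235.9),.09))
s=load("scene");cv2.imwrite("pics/s2.png",cv2.resize(s["pixels"][140:190,180:260],None,fx=9,fy=9,interpolation=cv2.INTER_CUBIC)[:,:,::-1])
for p in([.4847,.0067,.09],[.482,-.1085,.09]):print("scene",proj(s,p))
```

```text
238 248 [132, 132, 132, 128, 105, 81, 80, 80, 82, 87, 92, 121, 131, 131, 129, 130, 130]
250 260 [130, 131, 125, 98, 73, 74, 94, 109, 108, 93, 91, 121, 129, 131, 129, 129, 129]
262 272 [130, 131, 124, 87, 65, 73, 94, 109, 110, 93, 92, 121, 130, 131, 131, 130, 129]
latch (242.0, 234.25) (241, 234, 3, 2) [ 0.4848318  -0.01399027  0.0985    ]
brass (286.877094972067, 234.49720670391062) (278, 229, 18, 12) [ 0.48230023 -0.13249659  0.09      ]
cam [ 0.47437191 -0.07435602  1.07733851] [array([0.4835, 0.0052, 0.09  ]), array([ 0.4826, -0.048 ,  0.09  ]), array([ 0.4816, -0.109 ,  0.09  ])] [ 0.48000122 -0.04796005  0.09      ]
scene [241.32660608 153.67997486]
scene [205.03475231 168.12166121]
```

View pics/s2.png

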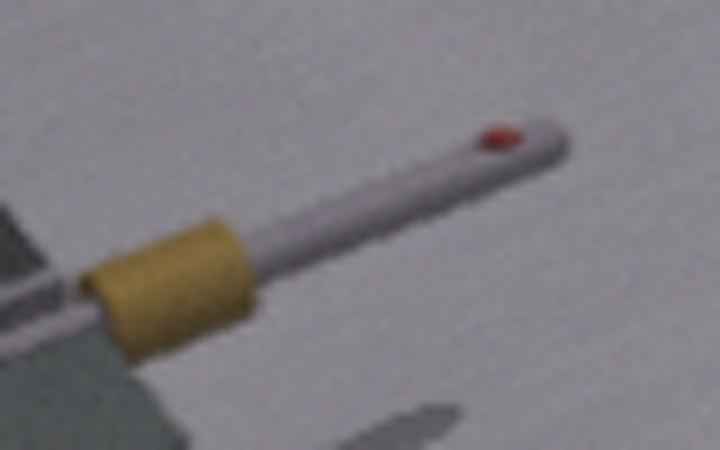

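The scene crop shows the shoulder face at (245,255), the tip at (553,140) and the red latch at (500,138). That agrees with the top-view estimate to within about 1.5 px. I'll approach and enter gently.

>>> jog_arm([
  {"x":-15,"y":0.8,"z":-0.5,"spin":0,"fingers":1},
  {"x":-30,"y":0.8,"z":-0.5,"spin":0,"fingers":1},
  {"x":-36,"y":0.8,"z":-0.5,"spin":0,"fingers":1},
  {"x":-40,"y":0.8,"z":-0.5,"spin":0,"fingers":1},
  {"x":-44,"y":0.8,"z":-0.5,"spin":0,"fingers":1},
  {"x":-44,"y":0.8,"z":-0.5,"spin":0,"fingers":1},
])

```text
clock: 5.45
eef_pos: [0.4854, 0.0108, 0.0762]
tool_rot: [0.713, 0.701, 0.001, 0.001]
ft_force: [6.0, 0.5, -2.8]
grip_width: 0.0387
grasp_force: 60.7
```

>>> jog_arm([
  {"x":0,"y":1.0,"z":0,"spin":0,"fingers":1},
  {"x":0,"y":1.0,"z":0,"spin":0,"fingers":1},
])

```text
clock: 5.7
eef_pos: [0.4854, 0.0108, 0.0761]
tool_rot: [0.713, 0.701, 0.0, 0.001]
ft_force: [3.3, -0.7, -0.3]
grip_width: 0.0389
grasp_force: 61.0
```

>>> jog_arm([
  {"x":0,"y":0.8,"z":0,"spin":0,"fingers":1},
  {"x":0,"y":0.8,"z":0,"spin":0,"fingers":1},
])

```text
clock: 5.95
eef_pos: [0.4855, 0.0109, 0.0758]
tool_rot: [0.713, 0.701, -0.0, 0.0]
ft_force: [2.3, -0.1, 0.5]
grip_width: 0.0388
grasp_force: 61.0
```

>>> jog_arm([
  {"x":-5,"y":0,"z":0,"spin":0,"fingers":1},
  {"x":-10,"y":0,"z":0,"spin":0,"fingers":1},
  {"x":-15,"y":0,"z":0,"spin":0,"fingers":1},
  {"x":-20,"y":0,"z":0,"spin":0,"fingers":1},
  {"x":-20,"y":0,"z":0,"spin":0,"fingers":1},
])

```text
clock: 6.58
eef_pos: [0.4852, -0.0097, 0.0759]
tool_rot: [0.713, 0.701, -0.0, 0.0]
ft_force: [2.9, -1.3, 1.6]
grip_width: 0.0392
grasp_force: 61.2
```

>>> jog_arm([
  {"x":-8,"y":0,"z":0,"spin":0,"fingers":1},
  {"x":-16,"y":0,"z":0,"spin":0,"fingers":1},
  {"x":-24,"y":0,"z":0,"spin":0,"fingers":1},
  {"x":-32,"y":0,"z":0,"spin":0,"fingers":1},
  {"x":-40,"y":0,"z":0,"spin":0,"fingers":1},
  {"x":-48,"y":0,"z":0,"spin":0,"fingers":1},
  {"x":-56,"y":0,"z":0,"spin":0,"fingers":1},
  {"x":-56,"y":0,"z":0,"spin":0,"fingers":1},
])

```text
clock: 7.58
eef_pos: [0.4842, -0.0659, 0.0757]
tool_rot: [0.713, 0.701, -0.001, 0.0]
ft_force: [0.7, -1.7, -1.5]
grip_width: 0.0384
grasp_force: 60.9
```

>>> jog_arm([
  {"x":-8,"y":0,"z":0,"spin":0,"fingers":1},
  {"x":-16,"y":0,"z":0,"spin":0,"fingers":1},
  {"x":-22,"y":0,"z":0,"spin":0,"fingers":1},
  {"x":-25,"y":0,"z":0,"spin":0,"fingers":1},
  {"x":-27,"y":0,"z":0,"spin":0,"fingers":1},
  {"x":-28.5,"y":0,"z":0,"spin":0,"fingers":1},
  {"x":-28.5,"y":0,"z":0,"spin":0,"fingers":1},
])

```text
clock: 8.45
eef_pos: [0.4838, -0.0934, 0.0757]
tool_rot: [0.713, 0.702, -0.0, -0.0]
ft_force: [-0.1, -0.7, -1.4]
grip_width: 0.039
grasp_force: 60.9
```

>>> jog_arm([
  {"x":-1.5,"y":0,"z":0,"spin":0,"fingers":1},
  {"x":-3,"y":0,"z":0,"spin":0,"fingers":1},
  {"x":-3,"y":0,"z":0,"spin":0,"fingers":1},
])

```text
clock: 8.82
eef_pos: [0.4839, -0.0937, 0.0758]
tool_rot: [0.712, 0.702, 0.002, -0.002]
ft_force: [0.4, 8.4, -0.2]
grip_width: 0.0387
grasp_force: 61.0
```

>>> jog_arm([
  {"x":2.5,"y":0,"z":0,"spin":0,"fingers":1},
  {"x":2.5,"y":0,"z":0,"spin":0,"fingers":-1},
  {"x":2.5,"y":0,"z":0,"spin":0,"fingers":-1},
  {"x":2.5,"y":0,"z":0,"spin":0,"fingers":-1},
  {"x":2.5,"y":0,"z":0,"spin":0,"fingers":-1},
  {"x":2.5,"y":0,"z":-40,"spin":0,"fingers":-1},
  {"x":2.5,"y":0,"z":-90,"spin":0,"fingers":-1},
  {"x":2.5,"y":0,"z":-120,"spin":0,"fingers":-1},
])

```text
clock: 9.82
eef_pos: [0.4849, -0.0942, 0.1984]
tool_rot: [0.713, 0.701, 0.001, 0.001]
ft_force: [0.7, -0.6, -0.2]
grip_width: 0.0854
grasp_force: 0.0
```

Run:
```python
from h import *
from workcell import readout
o=readout.get_obs();print(o["eef_pos"],o["grip_width"],goto([.5137,.300,.17],94.5,o))
```

```text
[ 0.48487354 -0.09415904  0.19839304] 0.08535405880503255 (array([394.6,  22.5,  28.2]), np.float64(-5.41))
```

>>> jog_arm([
  {"x":395,"y":22,"z":0,"spin":-5.4,"fingers":-1},
  {"x":395,"y":22,"z":0,"spin":-5.4,"fingers":-1},
  {"x":395,"y":22,"z":0,"spin":-5.4,"fingers":-1},
  {"x":395,"y":22,"z":0,"spin":-5.4,"fingers":-1},
  {"x":395,"y":22,"z":0,"spin":-5.4,"fingers":-1},
  {"x":395,"y":22,"z":0,"spin":-5.4,"fingers":-1},
  {"x":395,"y":22,"z":0,"spin":-5.4,"fingers":-1},
  {"x":395,"y":22,"z":0,"spin":-5.4,"fingers":-1},
])

```text
clock: 10.82
eef_pos: [0.5118, 0.3017, 0.1952]
tool_rot: [0.678, 0.735, -0.001, 0.0]
ft_force: [-0.6, -0.1, 0.1]
grip_width: 0.0854
grasp_force: 0.0
```

Run:
```python
from h import *
from workcell import readout,camera
o=readout.get_obs();print(o["eef_pos"])
t=camera("top");w=camera("wrist");np.savez("t3.npz",**t);np.savez("w3.npz",**w)
a=cv2.resize(t["pixels"][220:250,228:314],None,fx=8,fy=8,interpolation=cv2.INTER_CUBIC)
b=cv2.resize(w["pixels"][0:256,150:380],None,fx=1.4,fy=1.4,interpolation=cv2.INTER_CUBIC)
im=np.zeros((240+b.shape[0],688,3),np.uint8);im[:240]=a;im[240:,:b.shape[1]]=b
cv2.imwrite("pics/m3.png",im[:,:,::-1]);print(im.shape)
hsv=cv2.cvtColor(w["pixels"],cv2.COLOR_RGB2HSV);m=cv2.inRange(hsv,(50,80,30),(80,255,255));print(cv2.boundingRect(m))
```

```text
[0.51182037 0.30170824 0.19517184]
(598, 688, 3)
(244, 141, 40, 38)
```

View pics/m3.png

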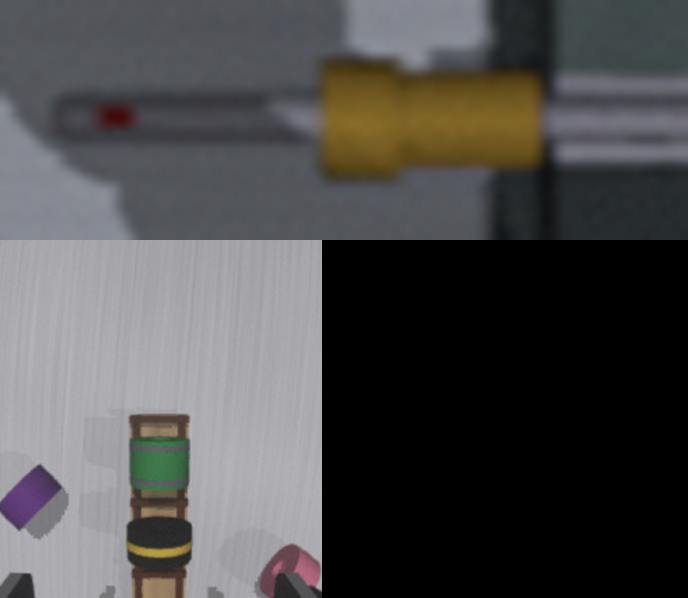

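The bush sits against the shoulder at crop x 322–400. The roller is at (159,463) and the cap at (159,541), and the fingers straddle the tray.

Run:
```python
from h import *
from workcell import readout
w=load("w3");o=readout.get_obs();print(fray(w,(0,0))[0])
V=lambda x,y:(150+(x+.5)/1.4-.5,(y-240+.5)/1.4-.5)
for n,a,b,r in(("roller",(160,436),(160,490),.022),("cap",(159,518),(159,570),.025)):
    z=.012+2*r;print(n,"far: top,mid",fplane(w,V(*a),z).round(4),fplane(w,V(*a),.012+r).round(4),"near top",fplane(w,V(*b),z).round(4))
l,r_=fplane(w,V(130,463),.034),fplane(w,V(189,463),.034);print(l,r_,(l+r_)/2)
l,r_=fplane(w,V(127,541),.037),fplane(w,V(191.5,541),.037);print(l,r_,(l+r_)/2)
print(goto([.5134,.321,.020],94.5,o))
```

```text
[0.5056116  0.36836078 0.33807477]
roller far: top,mid [0.5117 0.3428 0.056 ] [0.5122 0.3408 0.034 ] near top [0.5148 0.3053 0.056 ]
cap far: top,mid [0.5156 0.2868 0.062 ] [0.5165 0.2795 0.037 ] near top [0.5189 0.2478 0.062 ]
[0.49177419 0.31908277 0.034     ] [0.53525186 0.32258978 0.034     ] [0.51351303 0.32083628 0.034     ]
[0.49351517 0.2591087  0.037     ] [0.54298675 0.2630177  0.037     ] [0.51825096 0.2610632  0.037     ]
(array([ 21.5,   3.2, 175.5]), np.float64(-0.04))
```

>>> jog_arm([
  {"x":22.5,"y":3,"z":55,"spin":0,"fingers":-1},
  {"x":22.5,"y":3,"z":110,"spin":0,"fingers":-1},
  {"x":22.5,"y":3,"z":150,"spin":0,"fingers":-1},
  {"x":22.5,"y":3,"z":166,"spin":0,"fingers":-1},
  {"x":22.5,"y":3,"z":175.5,"spin":0,"fingers":-1},
  {"x":22.5,"y":3,"z":175.5,"spin":0,"fingers":-1},
  {"x":22.5,"y":3,"z":175.5,"spin":0,"fingers":-1},
])

```text
clock: 11.8
eef_pos: [0.5147, 0.324, 0.0221]
tool_rot: [0.679, 0.734, 0.002, 0.0]
ft_force: [0.2, -0.7, 0.1]
grip_width: 0.0852
grasp_force: 0.0
```

>>> jog_arm([
  {"x":-1.5,"y":-1.2,"z":2,"spin":0,"fingers":-1},
  {"x":-1.5,"y":-1.2,"z":2,"spin":0,"fingers":1},
  {"x":-1.5,"y":-1.2,"z":2,"spin":0,"fingers":1},
  {"x":-1.5,"y":-1.2,"z":2,"spin":0,"fingers":1},
  {"x":-1.5,"y":-1.2,"z":2,"spin":0,"fingers":1},
  {"x":-1.5,"y":-1.2,"z":2,"spin":0,"fingers":1},
  {"x":-1.5,"y":-1.2,"z":2,"spin":0,"fingers":1},
])

```text
clock: 12.68
eef_pos: [0.5128, 0.3221, 0.0188]
tool_rot: [0.679, 0.734, 0.001, 0.0]
ft_force: [0.3, 0.2, 3.8]
grip_width: 0.0431
grasp_force: 61.5
```

>>> jog_arm([
  {"x":0,"y":0,"z":-45,"spin":0,"fingers":1},
  {"x":0,"y":0,"z":-90,"spin":0,"fingers":1},
  {"x":-50,"y":-9,"z":-95,"spin":0,"fingers":1},
  {"x":-110,"y":-20,"z":-95,"spin":5.3,"fingers":1},
  {"x":-170,"y":-31,"z":-90,"spin":5.3,"fingers":1},
  {"x":-225,"y":-40,"z":-75,"spin":5.3,"fingers":1},
  {"x":-260,"y":-49,"z":-60,"spin":5.3,"fingers":1},
  {"x":-274,"y":-49,"z":-56,"spin":5.3,"fingers":1},
])

```text
clock: 13.68
eef_pos: [0.4826, 0.0428, 0.0727]
tool_rot: [0.713, 0.701, -0.002, -0.001]
ft_force: [0.5, 1.1, -1.8]
grip_width: 0.0428
grasp_force: 61.3
```

>>> jog_arm([
  {"x":0,"y":0,"z":0,"spin":0,"fingers":1},
  {"x":0,"y":0,"z":0,"spin":0,"fingers":1},
])

```text
clock: 13.92
eef_pos: [0.4858, 0.0459, 0.0747]
tool_rot: [0.712, 0.703, 0.001, 0.0]
ft_force: [-0.8, 0.7, -0.4]
grip_width: 0.0429
grasp_force: 61.3
```

Run:
```python
from h import *
from workcell import readout
o=readout.get_obs();print(o["eef_pos"],goto([.4855,.045,.0748],89.1,o))
```

```text
[0.48578088 0.0459267  0.07469426] (array([-0.9, -0.3, -0.1]), np.float64(0.18))
```

>>> jog_arm([
  {"x":-10,"y":0,"z":0,"spin":0,"fingers":1},
  {"x":-17,"y":0,"z":0,"spin":0,"fingers":1},
  {"x":-22,"y":0,"z":0,"spin":0,"fingers":1},
  {"x":-26,"y":0,"z":0,"spin":0,"fingers":1},
  {"x":-30,"y":0,"z":0,"spin":0,"fingers":1},
  {"x":-33,"y":0,"z":0,"spin":0,"fingers":1},
  {"x":-33,"y":0,"z":0,"spin":0,"fingers":1},
])

```text
clock: 14.8
eef_pos: [0.4854, 0.0114, 0.0747]
tool_rot: [0.712, 0.702, 0.0, 0.001]
ft_force: [3.1, 0.6, -1.0]
grip_width: 0.043
grasp_force: 61.3
```

>>> jog_arm([
  {"x":-5,"y":0.6,"z":0,"spin":0,"fingers":1},
  {"x":-10,"y":0.6,"z":0,"spin":0,"fingers":1},
  {"x":-15,"y":0.6,"z":0,"spin":0,"fingers":1},
  {"x":-20,"y":0.6,"z":0,"spin":0,"fingers":1},
  {"x":-25,"y":0.6,"z":0,"spin":0,"fingers":1},
  {"x":-30,"y":0.6,"z":0,"spin":0,"fingers":1},
  {"x":-30,"y":0.6,"z":0,"spin":0,"fingers":1},
])

```text
clock: 15.68
eef_pos: [0.485, -0.0191, 0.0745]
tool_rot: [0.712, 0.702, -0.0, 0.001]
ft_force: [4.0, 0.6, 2.4]
grip_width: 0.0429
grasp_force: 61.6
```

>>> jog_arm([
  {"x":-8,"y":0.5,"z":0,"spin":0,"fingers":1},
  {"x":-16,"y":0.5,"z":0,"spin":0,"fingers":1},
  {"x":-24,"y":0.5,"z":0,"spin":0,"fingers":1},
  {"x":-31,"y":0.5,"z":0,"spin":0,"fingers":1},
  {"x":-36,"y":0.5,"z":0,"spin":0,"fingers":1},
  {"x":-39,"y":0.5,"z":0,"spin":0,"fingers":1},
  {"x":-40.5,"y":0.5,"z":0,"spin":0,"fingers":1},
  {"x":-40.5,"y":0.5,"z":0,"spin":0,"fingers":1},
])

```text
clock: 16.68
eef_pos: [0.4844, -0.059, 0.0742]
tool_rot: [0.712, 0.702, -0.0, 0.0]
ft_force: [1.2, -0.6, 0.5]
grip_width: 0.0425
grasp_force: 61.6
```

>>> jog_arm([
  {"x":-1.5,"y":0,"z":0,"spin":0,"fingers":1},
  {"x":-3,"y":0,"z":0,"spin":0,"fingers":1},
  {"x":-4.5,"y":0,"z":0,"spin":0,"fingers":1},
  {"x":-6,"y":0,"z":0,"spin":0,"fingers":1},
  {"x":-6,"y":0,"z":0,"spin":0,"fingers":1},
])

```text
clock: 17.3
eef_pos: [0.4843, -0.0645, 0.0742]
tool_rot: [0.712, 0.702, 0.0, -0.0]
ft_force: [1.4, 2.0, 1.2]
grip_width: 0.0426
grasp_force: 61.5
```

>>> jog_arm([
  {"x":-1.5,"y":0,"z":0,"spin":0,"fingers":1},
  {"x":-3,"y":0,"z":0,"spin":0,"fingers":1},
  {"x":-3,"y":0,"z":0,"spin":0,"fingers":1},
])

```text
clock: 17.68
eef_pos: [0.4843, -0.0645, 0.0742]
tool_rot: [0.711, 0.703, 0.002, -0.003]
ft_force: [1.2, 11.2, 2.2]
grip_width: 0.043
grasp_force: 61.7
```

>>> jog_arm([
  {"x":3,"y":0,"z":0,"spin":0,"fingers":1},
  {"x":3,"y":0,"z":0,"spin":0,"fingers":-1},
  {"x":3,"y":0,"z":0,"spin":0,"fingers":-1},
  {"x":3,"y":0,"z":0,"spin":0,"fingers":-1},
  {"x":3,"y":0,"z":0,"spin":0,"fingers":-1},
  {"x":3,"y":0,"z":-40,"spin":0,"fingers":-1},
  {"x":3,"y":0,"z":-90,"spin":0,"fingers":-1},
  {"x":3,"y":0,"z":-120,"spin":0,"fingers":-1},
])

```text
clock: 18.68
eef_pos: [0.4854, -0.065, 0.1968]
tool_rot: [0.712, 0.702, 0.001, 0.001]
ft_force: [-0.4, 0.9, 0.1]
grip_width: 0.0858
grasp_force: 0.0
```

>>> jog_arm([
  {"x":310,"y":29,"z":0,"spin":-5.4,"fingers":-1},
  {"x":310,"y":29,"z":0,"spin":-5.4,"fingers":-1},
  {"x":310,"y":29,"z":0,"spin":-5.4,"fingers":-1},
  {"x":310,"y":29,"z":0,"spin":-5.4,"fingers":-1},
  {"x":310,"y":29,"z":0,"spin":-5.4,"fingers":-1},
  {"x":310,"y":29,"z":0,"spin":-5.4,"fingers":-1},
  {"x":310,"y":29,"z":0,"spin":-5.4,"fingers":-1},
])

```text
clock: 19.55
eef_pos: [0.5174, 0.2447, 0.1938]
tool_rot: [0.678, 0.735, -0.001, -0.0]
ft_force: [-0.0, -0.4, 0.1]
grip_width: 0.0854
grasp_force: 0.0
```

Run:
```python
from h import *
from workcell import readout,camera
t=camera("top");w=camera("wrist");np.savez("t4.npz",**t);np.savez("w4.npz",**w)
o=readout.get_obs();print(o["eef_pos"],fray(w,(0,0))[0])
a=cv2.resize(t["pixels"][220:250,228:314],None,fx=8,fy=8,interpolation=cv2.INTER_CUBIC)
b=cv2.resize(w["pixels"][60:316,200:330],None,fx=1.4,fy=1.4,interpolation=cv2.INTER_CUBIC)
im=np.zeros((240+b.shape[0],688,3),np.uint8);im[:240]=a;im[240:,:b.shape[1]]=b
cv2.imwrite("pics/m4.png",im[:,:,::-1])
print(goto([.5183,.2615,.022],94.5,o))
```

```text
[0.51776432 0.24352504 0.1942543 ] [0.51125249 0.31192294 0.33680069]
(array([ 18. ,   2. , 172.2]), np.float64(0.01))
```

View pics/m4.png

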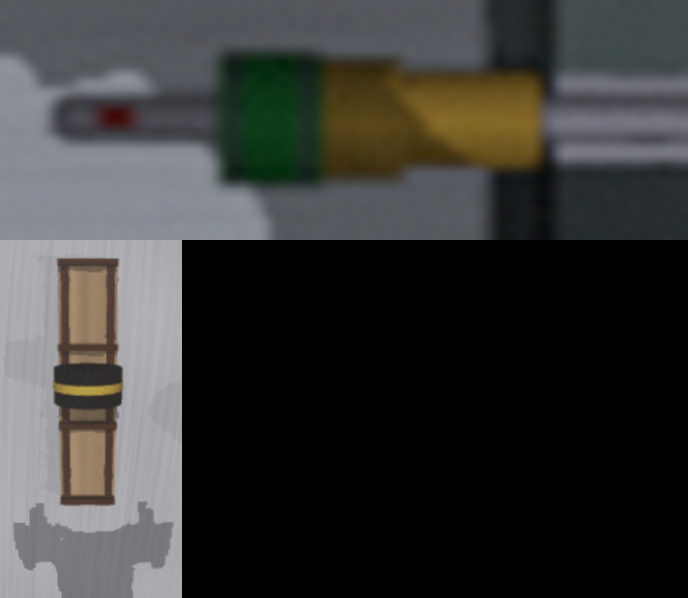

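The roller sits home against the bush (crop x 222–322). The cap is at (88,386) in its bay.

>>> jog_arm([
  {"x":18,"y":1,"z":55,"spin":0,"fingers":-1},
  {"x":18,"y":1,"z":110,"spin":0,"fingers":-1},
  {"x":18,"y":1,"z":145,"spin":0,"fingers":-1},
  {"x":18,"y":1,"z":164,"spin":0,"fingers":-1},
  {"x":18,"y":1,"z":172,"spin":0,"fingers":-1},
  {"x":18,"y":1,"z":172,"spin":0,"fingers":-1},
  {"x":18,"y":1,"z":172,"spin":0,"fingers":-1},
])

```text
clock: 20.52
eef_pos: [0.5185, 0.2629, 0.0237]
tool_rot: [0.678, 0.735, 0.001, 0.0]
ft_force: [-0.0, 0.0, 1.0]
grip_width: 0.0855
grasp_force: 0.0
```

Run:
```python
from h import *
from workcell import readout
w=load("w4");o=readout.get_obs()
V=lambda x,y:(200+(x+.5)/1.4-.5,60+(y-240+.5)/1.4-.5)
print("far mid",fplane(w,V(88,363),.037),"far top",fplane(w,V(88,363),.062),"near top",fplane(w,V(88,408),.062))
print((fplane(w,V(54,386),.037)+fplane(w,V(122.5,386),.037))/2)
print(o["eef_pos"],goto([.5183,.2625,.021],94.5,o))
```

```text
far mid [0.51700897 0.27676394 0.037     ] far top [0.51652894 0.27969581 0.062     ] near top [0.51903794 0.24916086 0.062     ]
[0.51858933 0.25997838 0.037     ]
[0.51849895 0.26292126 0.02366461] (array([-0.4, -0.2,  2.7]), np.float64(0.06))
```

>>> jog_arm([
  {"x":0,"y":0,"z":2.5,"spin":0,"fingers":-1},
  {"x":0,"y":0,"z":2.5,"spin":0,"fingers":1},
  {"x":0,"y":0,"z":2.5,"spin":0,"fingers":1},
  {"x":0,"y":0,"z":2.5,"spin":0,"fingers":1},
  {"x":0,"y":0,"z":2.5,"spin":0,"fingers":1},
  {"x":0,"y":0,"z":2.5,"spin":0,"fingers":1},
  {"x":0,"y":0,"z":2.5,"spin":0,"fingers":1},
])

```text
clock: 21.4
eef_pos: [0.5183, 0.2634, 0.0205]
tool_rot: [0.678, 0.735, 0.001, 0.0]
ft_force: [2.5, 1.5, 5.1]
grip_width: 0.0488
grasp_force: 62.6
```

>>> jog_arm([
  {"x":0,"y":0,"z":-40,"spin":0,"fingers":1},
  {"x":0,"y":0,"z":-70,"spin":0,"fingers":1},
  {"x":-50,"y":-12,"z":-75,"spin":5.3,"fingers":1},
  {"x":-105,"y":-25,"z":-70,"spin":5.3,"fingers":1},
  {"x":-160,"y":-38,"z":-62,"spin":5.3,"fingers":1},
  {"x":-200,"y":-50,"z":-54,"spin":5.3,"fingers":1},
  {"x":-215,"y":-50,"z":-53,"spin":5.3,"fingers":1},
  {"x":-215,"y":-50,"z":-53,"spin":5.3,"fingers":1},
])

```text
clock: 22.4
eef_pos: [0.4843, 0.0441, 0.0723]
tool_rot: [0.712, 0.702, -0.0, -0.001]
ft_force: [1.4, -0.4, -1.5]
grip_width: 0.0485
grasp_force: 62.8
```

>>> jog_arm([
  {"x":0,"y":0,"z":0,"spin":0,"fingers":1},
  {"x":0,"y":0,"z":0,"spin":0,"fingers":1},
])

```text
clock: 22.65
eef_pos: [0.4852, 0.0458, 0.0729]
tool_rot: [0.711, 0.703, 0.0, -0.0]
ft_force: [0.1, -0.4, -0.9]
grip_width: 0.0487
grasp_force: 62.8
```

Run:
```python
from h import *
from workcell import readout
o=readout.get_obs();print(o["eef_pos"],goto([.4855,.045,.0735],89.1,o))
```

```text
[0.48516233 0.04582587 0.0729073 ] (array([-0.8,  0.3, -0.6]), np.float64(0.31))
```

>>> jog_arm([
  {"x":-10,"y":0.5,"z":-0.6,"spin":0.3,"fingers":1},
  {"x":-20,"y":0.5,"z":-0.6,"spin":0.3,"fingers":1},
  {"x":-26,"y":0.5,"z":-0.6,"spin":0.3,"fingers":1},
  {"x":-30,"y":0.5,"z":-0.6,"spin":0.3,"fingers":1},
  {"x":-34,"y":0.5,"z":-0.6,"spin":0.3,"fingers":1},
  {"x":-37,"y":0.5,"z":-0.6,"spin":0.3,"fingers":1},
  {"x":-37,"y":0.5,"z":-0.6,"spin":0.3,"fingers":1},
])

```text
clock: 23.52
eef_pos: [0.4855, 0.0071, 0.0736]
tool_rot: [0.713, 0.701, 0.0, 0.001]
ft_force: [3.0, -0.6, -1.3]
grip_width: 0.0486
grasp_force: 62.8
```

>>> jog_arm([
  {"x":-5,"y":0.5,"z":0,"spin":0,"fingers":1},
  {"x":-10,"y":0.5,"z":0,"spin":0,"fingers":1},
  {"x":-15,"y":0.5,"z":0,"spin":0,"fingers":1},
  {"x":-20,"y":0.5,"z":0,"spin":0,"fingers":1},
  {"x":-25,"y":0.5,"z":0,"spin":0,"fingers":1},
  {"x":-30,"y":0.5,"z":0,"spin":0,"fingers":1},
  {"x":-35,"y":0.5,"z":0,"spin":0,"fingers":1},
  {"x":-35,"y":0.5,"z":0,"spin":0,"fingers":1},
])

```text
clock: 24.52
eef_pos: [0.4848, -0.0284, 0.0735]
tool_rot: [0.714, 0.701, -0.0, 0.001]
ft_force: [2.3, -0.4, 1.5]
grip_width: 0.049
grasp_force: 63.0
```

>>> jog_arm([
  {"x":-2,"y":0.3,"z":0,"spin":0,"fingers":1},
  {"x":-4,"y":0.3,"z":0,"spin":0,"fingers":1},
  {"x":-6,"y":0.3,"z":0,"spin":0,"fingers":1},
  {"x":-7,"y":0.3,"z":0,"spin":0,"fingers":1},
  {"x":-7,"y":0.3,"z":0,"spin":0,"fingers":1},
])

```text
clock: 25.15
eef_pos: [0.4848, -0.0326, 0.0732]
tool_rot: [0.713, 0.701, 0.001, -0.002]
ft_force: [1.9, 7.0, -0.7]
grip_width: 0.0487
grasp_force: 62.9
```

>>> jog_arm([
  {"x":-1,"y":0,"z":0,"spin":0,"fingers":1},
  {"x":-2,"y":0,"z":0,"spin":0,"fingers":1},
  {"x":-2,"y":0,"z":0,"spin":0,"fingers":1},
])

```text
clock: 25.52
eef_pos: [0.4848, -0.0326, 0.0732]
tool_rot: [0.712, 0.702, 0.003, -0.003]
ft_force: [2.7, 12.4, -0.7]
grip_width: 0.0486
grasp_force: 63.0
```

>>> jog_arm([
  {"x":-1,"y":0,"z":0,"spin":0,"fingers":1},
  {"x":-1,"y":0,"z":0,"spin":0,"fingers":1},
  {"x":-1,"y":0,"z":0,"spin":0,"fingers":1},
  {"x":-1,"y":0,"z":0,"spin":0,"fingers":1},
  {"x":-1,"y":0,"z":0,"spin":0,"fingers":1},
  {"x":-1,"y":0,"z":0,"spin":0,"fingers":1},
  {"x":-1,"y":0,"z":0,"spin":0,"fingers":1},
  {"x":-1,"y":0,"z":0,"spin":0,"fingers":1},
])

```text
clock: 26.52
eef_pos: [0.4847, -0.0326, 0.0732]
tool_rot: [0.712, 0.702, 0.003, -0.004]
ft_force: [1.7, 15.2, -0.1]
grip_width: 0.0491
grasp_force: 63.0
```

>>> jog_arm([
  {"x":4,"y":0,"z":0,"spin":0,"fingers":1},
  {"x":4,"y":0,"z":0,"spin":0,"fingers":-1},
  {"x":4,"y":0,"z":0,"spin":0,"fingers":-1},
  {"x":4,"y":0,"z":0,"spin":0,"fingers":-1},
  {"x":4,"y":0,"z":0,"spin":0,"fingers":-1},
  {"x":4,"y":0,"z":-40,"spin":0,"fingers":-1},
  {"x":4,"y":0,"z":-90,"spin":0,"fingers":-1},
  {"x":4,"y":0,"z":-110,"spin":0,"fingers":-1},
])

```text
clock: 27.52
eef_pos: [0.4865, -0.0337, 0.1866]
tool_rot: [0.713, 0.701, 0.002, 0.002]
ft_force: [1.5, 0.4, -0.3]
grip_width: 0.0852
grasp_force: 0.0
```

>>> jog_arm([
  {"x":60,"y":0,"z":-20,"spin":0,"fingers":-1},
  {"x":120,"y":0,"z":-20,"spin":0,"fingers":-1},
  {"x":180,"y":0,"z":-20,"spin":0,"fingers":-1},
  {"x":240,"y":0,"z":-20,"spin":0,"fingers":-1},
  {"x":270,"y":0,"z":-20,"spin":0,"fingers":-1},
  {"x":270,"y":0,"z":-20,"spin":0,"fingers":-1},
])

```text
clock: 28.28
eef_pos: [0.4894, 0.2385, 0.203]
tool_rot: [0.712, 0.702, -0.0, -0.0]
ft_force: [-0.3, -1.2, -0.1]
grip_width: 0.0852
grasp_force: 0.0
```

Run:
```python
from h import *
from workcell import readout,camera
t=camera("top");s=camera("scene");np.savez("t5.npz",**t);np.savez("s5.npz",**s)
a=cv2.resize(t["pixels"][220:250,228:314],None,fx=8,fy=8,interpolation=cv2.INTER_CUBIC)
b=cv2.resize(s["pixels"][143:188,180:266],None,fx=8,fy=8,interpolation=cv2.INTER_CUBIC)
cv2.imwrite("pics/m5.png",np.vstack([a,b])[:,:,::-1])
```

```text
(no output)
```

View pics/m5.png

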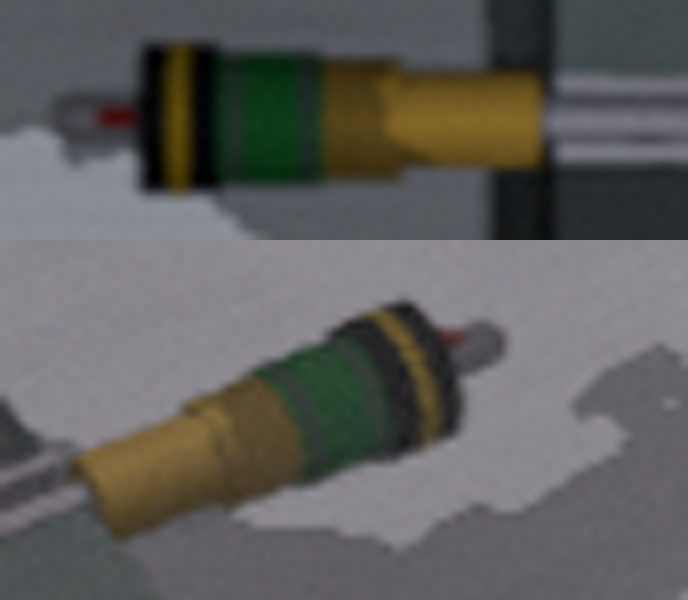

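The cap, roller and bush sit tight together against the shoulder (top crop: cap x 140–215, roller 215–322). The latch's full red length (97–135) shows outside the cap, and the hand is clear.

```bash
python3 -c "
from workcell import bot
print(bot.job_done())"
```

```text
the job is handed in; nothing more can be done
None
```

I threaded the bush, roller and cap onto the axle in order, pressed the cap at about 15 N for a second, saw the stack tight and the full latch clear behind the cap, and let go; the job is handed in at about 28 s, but no verdict was returned.

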